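# Lock the depositor carriage with its pin

### The job

Take the locking pin out of its parking block and pass it down the slot of the sloped drive guard; the notch in the hidden carriage bar is somewhere along that slot, so feel for it by sweeping the pin's tip along the bar. Push the pin fully home, with its collar flat on the guard, and let go of it there. Never press the pin against the guard or the bar with more than 40 N, and leave the other things on the table where they are.

Things in the scene. Friction and masses are not known exactly. Their poses are not given: they have to be found in the camera images.
- pin: Locking pin: round steel shaft 12 mm thick and 60 mm long, its tip narrowed to 8 mm over the last 3 mm; then a steel collar 30 mm across, 6 mm thick; then a black square handle 20 x 20 mm, 45 mm tall. About 0.16 kg. It starts upright in the parking block, its collar on the block. Origin at the tip, z from tip to handle; x and y square to the handle's flats.
- pin_grip (a point): Centre of the pin's black handle, 88.5 mm from the tip and 22.5 mm above the collar's upper face. Axes as the pin.
- pin_collar (a point): Centre of the underside of the pin's collar, 60 mm from the tip. Axes as the pin.
- pin_tip (a point): The pin's tip. Axes as the pin.
- stand: Parking block, fixed: a white block 70 x 70 mm and 66 mm tall with an upright 16 mm hole right through its centre. Origin at the centre of its underside.
- guard: Drive guard, fixed: steel housing on a 150 x 280 mm foot with a sloped top facing its front (-x), about the robot's left; a gear motor, 95 mm high, lies behind it, to 140 mm behind the origin. Origin on the table below the slot's centre, z up. The bar in it stays put along y but yields on springs up to 6 mm along the slotplate's -z: about 3 N at first, 10 N right down, then solid.
- slotplate: Sloped aluminium top of the guard, 110 (x) by 250 (y) by 40 mm thick, with a slot right through it 16 mm wide (x) and 100 mm long (y). Origin at the centre of the slot's mouth, on the upper face, 115 mm above the table. z is square to the upper face, 25 degrees off vertical towards the guard's front; the pin goes in along -z until its collar lies on the upper face.
- bowl: Bystander: cream bowl, 170 mm across, 70 mm tall. Origin at the centre of its underside.
- jar_mid (a point): Bystander: white jar with a steel cap, 68 mm across, 100 mm tall. Its centre.
- spatula: Bystander: spatula lying on the table, 280 mm long, 70 mm wide at the blade.
- nozzle: Bystander: steel ring, 40 mm across and 18 mm tall. Origin at the centre of its underside.
- cup: Bystander: aluminium cup, 72 mm across, 80 mm tall. Origin at the centre of its underside.
- spoon: Bystander: steel spoon lying on the table.
- bar_face (a point): Point at the slot's foot, 40 mm below the mouth's centre (axes as the slotplate), on the upper face of the hidden flat steel carriage bar. The bar closes the slot's foot but for one notch, which is not measured: right through the bar (25 mm), 16 mm long along y, as wide as the slot, its middle up to 28 mm from this point either way along y.
Mind the look-alikes: they are no part of the job. What is shaped like the pin but purple or turquoise is not meant.

How it is judged (in metres and radians):
On the way:
1. the pin's tip is in the slot, down at the hidden bar (z of pin_tip in the frame of slotplate between -0.055 and -0.03 m and x of pin_tip in the frame of slotplate between -0.01 and 0.01 m and y of pin_tip in the frame of slotplate between -0.05 and 0.05 m), for 0.1 s.
At the end, for the whole second after the job is handed in: The pin stands in the bar's notch through the guard's slot, square to the sloped top within 0.1 rad, its collar's underside within 3.5 mm of the guard's upper face, released and at rest (z of pin_collar in the frame of slotplate between -0.003 and 0.0035 m and z of pin_tip in the frame of slotplate below -0.056 m and x of pin_tip in the frame of slotplate between -0.006 and 0.006 m and y of pin_tip in the frame of slotplate between -0.05 and 0.05 m and angle between the z axis of pin and the z axis of slotplate, either way round below 0.1 rad and linear speed of pin below 0.01 m/s); the robot touches nothing.
It fails at once if the pin pressed against the guard or its bar with more than 40 N (contact force between pin and guard above 40 N).
It fails at once if a bystander moved by more than 30 mm (distance of any of bowl, jar_mid, spatula, nozzle, cup, spoon from where it was at the start of the episode above 0.03 m).
It also fails if it takes over 70 s, if anything falls off the work surface, if the arm or the gripper's body presses on something with over 40 N, if the wrist force passes 120 N, or if a joint passes its speed limit or range.

### The arm

A 6-joint arm with a two-finger parallel gripper is mounted at the origin on the work surface. World frame = base frame: x ahead of the robot, y to its left, z up, the work surface at z = 0. Lengths are in m, angles in degrees, forces in N, time in s.
With the tool pointing down it reaches from about 0.25 to 0.725 m from the base axis. Payload 9.7 kg.
Tool frame: the origin (TCP) lies on the centre line of the jaws, within the pads' length; the fingertips stand 19 mm ahead of it and the grasp point (between the pads) is the TCP (bot.tcp_to_tips is the z of the fingertips in the tool frame, in m); z points along the fingers, y is the line along which they close (so a half turn about z gives the same grasp; the last joint's range is limited). The gripper opens to 85 mm and grips with 20 to 120 N. Pads are 22 mm wide; open, the fingers measure 114 mm over their backs; the gripper's body (76 mm by 85 mm) begins 54 mm behind the grasp point. The pads swing forward as they close: fully open they stand 13 mm farther back than shut.
Start: joints at [73.912, 4.979, 10.078, 95.1, 0, 90], TCP at [0.152, 0.528, 0.25] pointing down, gripper open.
Joint ranges: [-179.16, 179.16], [-48.56, 103.87], [-65.8, 70.77], [-126.05, 130.52], [-82.76, 87.17], [-180, 180]. Speed limits (degrees/s): [127.2, 127.2, 147.25, 180, 180, 180].

### API

Orientations are given as [roll, pitch, yaw] about the fixed x, y, z axes, in that order (R = Rz(yaw) Ry(pitch) Rx(roll)).
In Python, from workcell import bot gives the robot as it stands. The module is installed in compiled form; this text tells all that it offers.
- The arm moves only by the tool play_rows, never from a script. Its argument "increments" is a list of rows, each an object with "slide": the shift along the tool's x, y, z in mm, a list of three; "angular": the turn, a rotation vector about the tool's x, y, z in degrees, a list of three; "claw": the opening, from -1 (shut) to 1 (fully open). In form: [{"slide": [x, y, z], "angular": [rx, ry, rz], "claw": claw}, ...]. A call has 1 to 8 rows; each row shifts and turns the commanded pose from where the row before left it, along the tool's axes as they then stand; what a row does not reach is not made up. A row lasts 1/10 s, in which the tool goes at most 50 mm and 8.59 degrees, less where a joint would pass 70% of its speed; a pose out of reach is approached as far as the arm can. A call is refused whole if a number of a shift passes 50 or a number of a turn 8.59, either way. A call with a gripper value outside its range is refused whole. The fingers move at their own pace and stop on an object; "squeeze" is the grip in N (left out, the last holds). Time passes only in rows, so rows that do not move let the fingers close. It gives the time, the measured TCP pose, the force, the opening and the grip force at its end, in the units of the state.
- bot.get_obs(): the state, without advancing time (a new reading comes with each control period).
- bot.camera(name): name is "side" or "top"; returns the picture (384x512x3 uint8, red, green, blue); there is no depth.
- bot.camera_info(name): a dict with "fovy" (degrees; the focal length in pixels is half the picture's height over the tangent of half this angle, whatever the lens; pixels are square), "cx", "cy" (the principal point, pixels), "R" (3x3) and "t" (3): a world point X has camera coordinates R X + t. Camera axes: x right, y down, z forward; pixel columns grow to the right and rows downward; lengths in m; the calibration is good to about 2 mm. A picture is of the moment at which its call begins. camera_info takes no time and is no camera call.
- bot.job_done(): hands the job in; it is judged then, once.
The state is a dict: "time": time; "q": joint angles; "qd": joint speeds; "joint_efforts": joint torques, N m; "ee_pos": TCP position; "tcp_rot": TCP orientation; "wrist_force": force on the tool from outside, world axes, zero at the start; "torque": the same for the moment, N m; "opening": finger opening in m; "grasp_force": force on a finger pad.
Only numpy, scipy, OpenCV 4.12 (cv2) and the standard library are available. Lean on these libraries where they do the work, as an engineer would, in place of code of your own. Each camera call takes 0.05 s, during which the arm holds its last target. There are 200 camera calls.

## Working session

There is one attempt and no reset: what is moved stays moved. The work goes in short steps, Python scripts to look and compute and a tool call to move; the robot and the scene stay as the last step left them, time stands still between calls to the robot, and variables do not carry over. Pictures are saved under pics/ and viewed, at most 10 in all, crops included, and the job is handed in when it is done.

Besides the shell and the picture viewer there is one more tool, called as name(argument=value, ...), one argument or row to a line, values as JSON. play_rows: Moves the arm, as the interface text tells. Its arguments: {"type":"object","properties":{"increments":{"type":"array"},"squeeze":{"type":"number"}},"required":["increments"]}

```bash
mkdir -p pics
cat > h.py <<'E'
import numpy as np, cv2
from workcell import bot
def cam(n):
    i=bot.camera_info(n); f=192/np.tan(np.radians(i["fovy"])/2)
    return np.array([[f,0,i["cx"]],[0,f,i["cy"]],[0,0,1]]),np.array(i["R"]),np.array(i["t"])
def ray(n,u,v):
    K,R,t=cam(n); d=R.T@np.linalg.inv(K)@[u,v,1]; return -R.T@t,d/np.linalg.norm(d)
def onz(n,u,v,z):
    c,d=ray(n,u,v); return c+d*(z-c[2])/d[2]
def proj(n,X):
    K,R,t=cam(n); p=K@(R@np.asarray(X)+t); return p[:2]/p[2]
def tri(a,b):
    c1,d1=ray("side",*a); c2,d2=ray("top",*b)
    s=np.linalg.lstsq(np.c_[d1,-d2],c2-c1,rcond=None)[0]
    p,q=c1+s[0]*d1,c2+s[1]*d2; return (p+q)/2,np.linalg.norm(p-q)
def shot(n,f):
    im=bot.camera(n); cv2.imwrite("pics/"+f,im[:,:,::-1]); return im
E
python3 - <<'E'
from h import *
for n in("side","top"):
    shot(n,n+"0.png"); K,R,t=cam(n); print(n,K[0,0],-R.T@t,R.round(3).tolist())
print(bot.get_obs(),bot.tcp_to_tips)
E
```

```text
side 402.11557915914 [ 0.19904845 -0.52504648  0.81724344] [[0.863, -0.506, -0.014], [-0.378, -0.626, -0.682], [0.336, 0.594, -0.731]]
top 386.69474115104464 [0.425498   0.07191213 1.02378662] [[0.023, -1.0, -0.019], [-0.994, -0.021, -0.105], [0.105, 0.021, -0.994]]
{'time': 0.1, 'q': array([ 7.39116450e+01,  5.00860368e+00,  1.00378530e+01,  9.50984907e+01,
       -2.39677582e-05,  9.00011963e+01]), 'qd': array([-0.06248959, -0.08507742,  0.00119742,  0.01440367,  0.05127893,
        0.06541153]), 'joint_efforts': array([ 1.00356472e-03, -5.21557868e+01,  4.65655804e+01,  1.60823559e-02,
        1.19662855e-04,  1.61470632e-05]), 'ee_pos': array([0.15236563, 0.52828568, 0.24963744]), 'tcp_rot': array([-1.79930759e+02,  2.54135145e-05,  1.63910449e+02]), 'wrist_force': array([-0.18733447,  0.1195793 ,  0.95054354]), 'torque': array([ 0.03483419, -0.02184558,  0.01262353]), 'grasp_force': 0.0, 'opening': 0.08527885444030904} 0.019
```

View pics/side0.png

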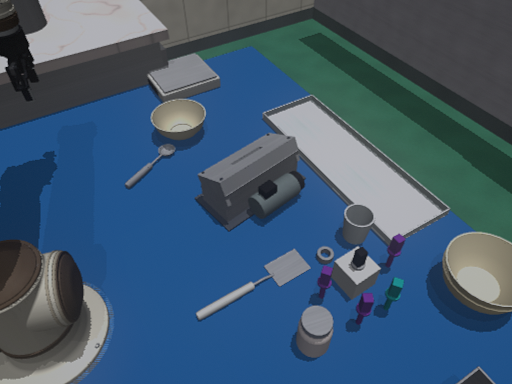

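View pics/top0.png

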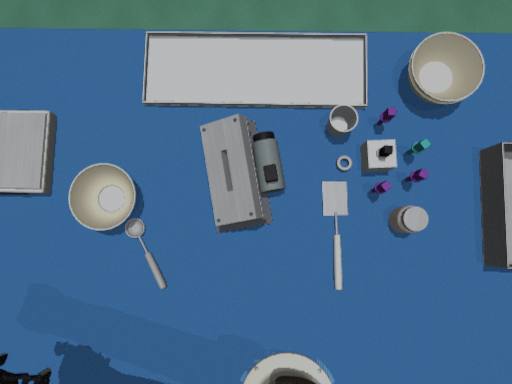

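Side view: the black-handled pin stands in the white block at (359,258). The look-alikes are purple at (325,278), (365,305) and (397,243), and turquoise at (396,290). Top view: the pin is at (386,151), and the purple and turquoise ones are at (388,115), (382,187), (419,175) and (421,147). The guard's slot is at about (227,170) in top, with the motor on its right. I choose the black-handled pin and check it in a close crop.

Run:
```python
import cv2,numpy as np
s=cv2.imread("pics/side0.png");t=cv2.imread("pics/top0.png")
r=lambda im,x,y,w,h,k:cv2.resize(im[y:y+h,x:x+w],(w*k,h*k),interpolation=cv2.INTER_CUBIC)
# row1: pin side(330,235,66x50 x6) ; pin top (360,130,66x50x6); row2: guard side (190,125,100x..)
a=np.hstack([r(s,330,240,66,60,6),r(t,360,130,66,60,6)])
cv2.imwrite("pics/c1.png",a)
b=np.hstack([r(s,195,125,115,100,4)[:,:400],r(t,195,105,100,130,4)[:400]])
b=np.hstack([r(s,195,128,114,100,4)[:,:456],r(t,198,110,80,100,4)])
b=np.hstack([r(s,195,128,110,130,4),r(t,197,106,80,130,4)])
cv2.imwrite("pics/c2.png",b);print(a.shape,b.shape)
```

```text
(360, 792, 3) (520, 760, 3)
```

View pics/c1.png

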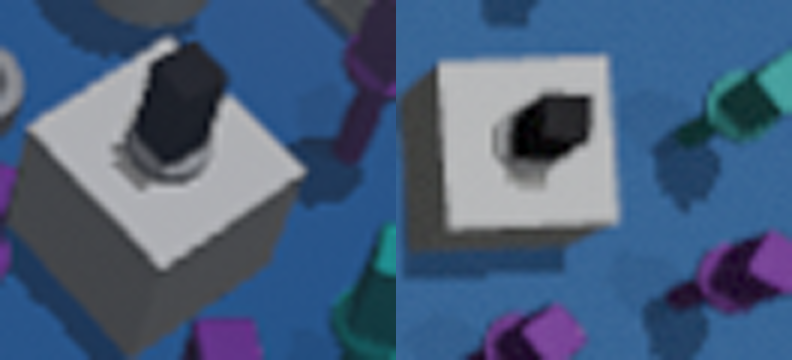

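View pics/c2.png

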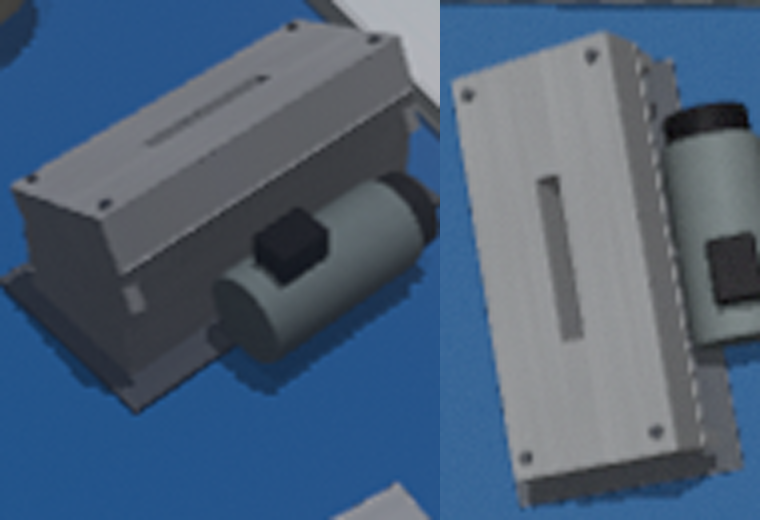

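The crops confirm the choice: the black handle with its steel collar is in the white block, and the handle is turned relative to the block. The slot runs from (548,176) to (572,340) in the top crop. Next I measure both.

Run:
```python
from h import *
u=lambda x,y,x0,k,ox,oy:((x-x0+.5)/k-.5+ox,(y+.5)/k-.5+oy)
T1=lambda x,y:u(x,y,396,6,360,130); S1=lambda x,y:u(x,y,0,6,330,240)
T2=lambda x,y:u(x,y,440,4,197,106); S2=lambda x,y:u(x,y,0,4,195,128)
c=np.array([onz("top",*T1(*p),.066) for p in[(437,62),(607,55),(618,225),(448,230)]])
print("block top",c.mean(0),np.linalg.norm(np.diff(c,axis=0),axis=1)); print(np.degrees(np.arctan2(*(c[1]-c[0])[[1,0]])))
c=np.array([onz("side",*S1(*p),.066) for p in[(25,128),(170,38),(305,172),(163,268)]])
print("block side",c.mean(0),np.linalg.norm(np.diff(c,axis=0),axis=1))
c=np.array([onz("side",*S1(*p),.117) for p in[(150,68),(190,42),(227,77),(187,102)]])
print("handle side",c.mean(0),np.diff(c,axis=0)[:,:2].round(4).tolist())
c=np.array([onz("top",*T1(*p),.117) for p in[(548,95),(592,96),(586,138),(545,140)]])
print("handle top",c.mean(0),np.diff(c,axis=0)[:,:2].round(4).tolist())
# slot ends & plate corners
P={}
for n,a,b in[("slotfar",(264,77),(548,176)),("slotnear",(148,143),(572,340)),("A",(15,187),(520,478)),("B",(290,20),(452,80)),("C",(390,37),(607,32)),("D",(105,215),(682,449)),("boltA",(32,179),(526,458)),("boltB",(293,27),(467,95)),("boltC",(374,39),(591,55)),("boltD",(104,204),(656,432))]:
    P[n]=tri(S2(*a),T2(*b))[0]; print(n,*[np.round(v,4) for v in tri(S2(*a),T2(*b))])
pts=np.array([P[k] for k in P if k.startswith("b")]); m=pts.mean(0)
n=np.linalg.svd(pts-m)[2][2]; n*=np.sign(n[2]); print("centre",m,"n",n,np.degrees(np.arccos(n[2])),np.degrees(np.arctan2(n[1],n[0])))
yv=(P["slotfar"]-P["slotnear"]);print("slot mid",(P["slotfar"]+P["slotnear"])/2,np.linalg.norm(yv),np.degrees(np.arctan2(yv[1],yv[0])))
e=onz("top",*T2(548,176),.115),onz("top",*T2(572,340),.115);d=e[0]-e[1];print("slot on z=.115",(e[0]+e[1])/2,np.linalg.norm(d),np.degrees(np.arctan2(d[1],d[0])))
e=onz("side",*S2(264,77),.115),onz("side",*S2(148,143),.115);d=e[0]-e[1];print("side slot on z=.115",(e[0]+e[1])/2,np.linalg.norm(d),np.degrees(np.arctan2(d[1],d[0])))
```

```text
block top [ 0.62550783 -0.22514043  0.066     ] [0.07085397 0.07197191 0.07024516]
-86.5293429631022
block side [ 0.62152498 -0.22458785  0.066     ] [0.07097282 0.06941526 0.06865685]
handle side [ 0.61993495 -0.2251792   0.117     ] [[0.0189, 0.0013], [0.0013, -0.0177], [-0.0185, -0.0008]]
handle top [ 0.62537078 -0.22526501  0.117     ] [[-0.0001, -0.0173], [-0.0169, 0.0026], [-0.0011, 0.0161]]
slotfar [0.6156 0.1664 0.1134] 0.0041
slotnear [0.5178 0.1485 0.1154] 0.0021
A [0.4363 0.1793 0.0918] 0.0019
B [0.6778 0.2307 0.0912] 0.0078
C [0.6946 0.1328 0.1383] 0.0093
D [0.4546 0.0816 0.1428] 0.001
boltA [0.4478 0.1758 0.0962] 0.0029
boltB [0.6701 0.2194 0.0952] 0.0022
boltC [0.6845 0.141  0.1341] 0.0036
boltD [0.4629 0.0974 0.1341] 0.0039
centre [0.56631355 0.15840439 0.11489875] n [-0.08190517  0.42566536  0.90116621] 25.688213477451075 100.89155584304406
slot mid [0.56671915 0.15746679 0.11441039] 0.09938867359855993 10.36728823181801
slot on z=.115 [0.56801975 0.15682898 0.115     ] 0.09984402344717634 9.97105565747437
side slot on z=.115 [0.56482504 0.15728942 0.115     ] 0.09689028921621722 9.553604468598202
```

```bash
cat >> h.py <<'E'
from scipy.spatial.transform import Rotation as Ro
def pose():
    o=bot.get_obs(); return o,np.array(o["ee_pos"]),Ro.from_euler("xyz",o["tcp_rot"],degrees=True)
def plan(target,Rt=None):
    "remaining tool-frame shift mm and rotvec deg"
    o,p,R=pose(); 
    print("t",round(o["time"],2),"p",p.round(4),"rpy",np.round(o["tcp_rot"],1),"F",np.round(o["wrist_force"],1),"op",round(o["opening"],4),"gf",round(o["grasp_force"],1))
    print("slide",(R.inv().apply(np.array(target)-p)*1000).round(1), "rot",(R.inv()*Rt).as_rotvec(degrees=True).round(2) if Rt else "")
a=np.radians(10.8); t=np.radians(25)
PY=np.array([np.cos(a),np.sin(a),0]); PZ=np.array([-np.sin(t)*np.sin(a),np.sin(t)*np.cos(a),np.cos(t)]); PX=np.cross(PY,PZ)
C=np.array([.5668,.1573,.115])
RI=Ro.from_matrix(np.c_[-PX,PY,-PZ])   # tool frame for insertion
def rel(p): return np.c_[PX,PY,PZ].T@(np.asarray(p)-C)*1000
E
python3 -c "
from h import *
print(RI.as_matrix(),RI.as_euler('xyz',degrees=True))"
```

```text
[[-0.16982514  0.98228725  0.07919077]
 [ 0.89025458  0.18738131 -0.41513253]
 [-0.42261826  0.         -0.90630779]] [180.   25.  100.8]
```

play_rows(
  increments=[
    {"slide":[0,0,0],"angular":[0,0,8.5],"claw":0.2},
    {"slide":[0,0,0],"angular":[0,0,8.5],"claw":0.2},
    {"slide":[0,0,0],"angular":[0,0,8.5],"claw":0.2},
    {"slide":[0,0,0],"angular":[0,0,8.5],"claw":0.2},
    {"slide":[0,0,0],"angular":[0,0,8.5],"claw":0.2},
    {"slide":[0,0,0],"angular":[0,0,8.5],"claw":0.2},
    {"slide":[0,0,0],"angular":[0,0,8.5],"claw":0.2},
    {"slide":[0,0,0],"angular":[0,0,8.5],"claw":0.2},
  ],
)

```text
time: 0.9
ee_pos: [0.1524, 0.5283, 0.2499]
tcp_rot: [-180.0, 0.0, 95.6]
wrist_force: [0.6, 0.3, -0.2]
opening: 0.0512
grasp_force: 0.0
```

play_rows(
  increments=[
    {"slide":[-40,20,0],"angular":[0,0,0.3],"claw":0.2},
    {"slide":[-40,20,0],"angular":[0,0,0.3],"claw":0.2},
    {"slide":[-40,20,0],"angular":[0,0,0.3],"claw":0.2},
    {"slide":[-40,20,0],"angular":[0,0,0.3],"claw":0.2},
    {"slide":[-40,20,0],"angular":[0,0,0.3],"claw":0.2},
    {"slide":[-40,20,0],"angular":[0,0,0.3],"claw":0.2},
    {"slide":[-40,20,0],"angular":[0,0,0.3],"claw":0.2},
    {"slide":[-40,20,0],"angular":[0,0,0],"claw":0.2},
  ],
)

```text
time: 1.7
ee_pos: [0.3394, 0.2215, 0.2501]
tcp_rot: [180.0, 0.0, 93.8]
wrist_force: [2.0, 1.2, -0.3]
opening: 0.0515
grasp_force: 0.0
```

play_rows(
  increments=[
    {"slide":[-40,20,0],"angular":[0,0,0],"claw":0.2},
    {"slide":[-40,20,0],"angular":[0,0,0],"claw":0.2},
    {"slide":[-40,20,0],"angular":[0,0,0],"claw":0.2},
    {"slide":[-40,20,0],"angular":[0,0,0],"claw":0.2},
    {"slide":[-40,20,0],"angular":[0,0,0],"claw":0.2},
    {"slide":[-40,20,0],"angular":[0,0,0],"claw":0.2},
    {"slide":[-40,20,0],"angular":[0,0,0],"claw":0.2},
    {"slide":[-40,20,0],"angular":[0,0,0],"claw":0.2},
  ],
)

```text
time: 2.5
ee_pos: [0.5204, -0.0874, 0.25]
tcp_rot: [-180.0, -0.0, 93.8]
wrist_force: [0.3, 0.7, 1.3]
opening: 0.0511
grasp_force: 0.0
```

```bash
python3 -c "
from h import *
plan([.623,-.225,.17],Ro.from_euler('xyz',[180,0,93.5],degrees=True))"
```

```text
t 2.5 p [ 0.5204 -0.0874  0.25  ] rpy [-180.    -0.    93.8] F [0.3 0.7 1.3] op 0.0511 gf 0.0
slide [-144.1   93.3   79.9] rot [-0.02 -0.01  0.29]
```

play_rows(
  increments=[
    {"slide":[-30,19,5],"angular":[0,0,0],"claw":0.2},
    {"slide":[-30,19,10],"angular":[0,0,0],"claw":0.2},
    {"slide":[-30,19,15],"angular":[0,0,0],"claw":0.2},
    {"slide":[-30,19,20],"angular":[0,0,0],"claw":0.2},
    {"slide":[-24,17,20],"angular":[0,0,0],"claw":0.2},
    {"slide":[0,0,10],"angular":[0,0,0],"claw":0.2},
    {"slide":[0,0,0],"angular":[0,0,0],"claw":0.2},
  ],
)

```text
time: 3.2
ee_pos: [0.6214, -0.223, 0.1673]
tcp_rot: [-179.8, -0.1, 93.8]
wrist_force: [0.5, -0.3, 0.2]
opening: 0.0513
grasp_force: 0.0
```

```bash
python3 -c "
from h import *
plan([.623,-.225,.097],Ro.from_euler('xyz',[180,0,93.5],degrees=True))
t=shot('top','t1.png');s=shot('side','s1.png')
r=lambda im,x,y,w,h,k:cv2.resize(im[y:y+h,x:x+w],(w*k,h*k),interpolation=cv2.INTER_CUBIC)
cv2.imwrite('pics/c3.png',np.hstack([r(s,310,190,95,110,4),r(t,340,100,95,110,4)])[:,:,::-1])
p=[.623,-.225,.17]
print(proj('side',p),proj('top',p))"
```

```text
t 3.2 p [ 0.6214 -0.223   0.1673] rpy [-1.798e+02 -1.000e-01  9.380e+01] F [ 0.5 -0.3  0.2] op 0.0513 gf 0.0
slide [-2.2  1.8 70.3] rot [-0.25 -0.12  0.27]
[366.98319545 235.64145296] [395.86529765 145.16366082]
```

View pics/c3.png

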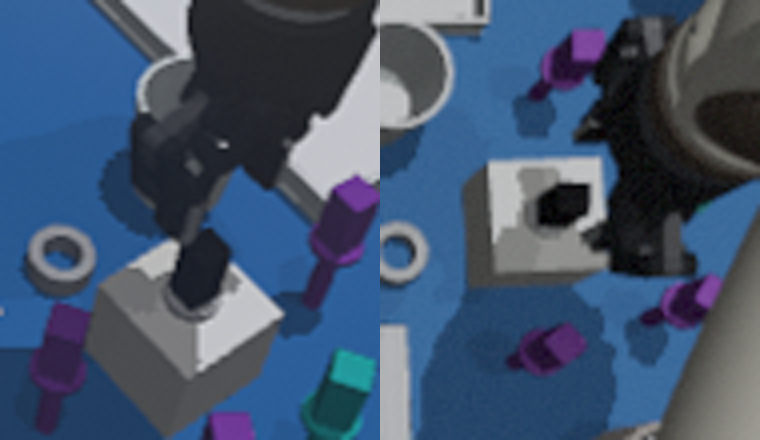

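The crop shows the gripper above the handle with its fingers on either side along world x, clear of the look-alikes. I descend and grip.

play_rows(
  increments=[
    {"slide":[-2,1.5,15],"angular":[0,0,0],"claw":0.2},
    {"slide":[0,0,20],"angular":[0,0,0],"claw":0.2},
    {"slide":[0,0,20],"angular":[0,0,0],"claw":0.2},
    {"slide":[0,0,13],"angular":[0,0,0],"claw":0.2},
    {"slide":[0,0,0],"angular":[0,0,0],"claw":0.2},
  ],
)

```text
time: 3.8
ee_pos: [0.623, -0.2242, 0.1004]
tcp_rot: [-179.9, -0.1, 93.8]
wrist_force: [-0.3, 0.0, -0.1]
opening: 0.0511
grasp_force: 0.0
```

play_rows(
  increments=[
    {"slide":[0,0,0],"angular":[0,0,0],"claw":-0.4},
    {"slide":[0,0,0],"angular":[0,0,0],"claw":-0.8},
    {"slide":[0,0,0],"angular":[0,0,0],"claw":-1},
    {"slide":[0,0,0],"angular":[0,0,0],"claw":-1},
    {"slide":[0,0,0],"angular":[0,0,0],"claw":-1},
  ],
  squeeze=70,
)

```text
time: 4.3
ee_pos: [0.6245, -0.2251, 0.1039]
tcp_rot: [179.9, 0.1, 93.8]
wrist_force: [-0.5, -0.2, 6.4]
opening: 0.019
grasp_force: 69.2
```

```bash
python3 -c "
from h import *
plan([.623,-.225,.097]);print(bot.get_obs()['torque'])"
```

```text
t 4.3 p [ 0.6245 -0.2251  0.1039] rpy [1.799e+02 1.000e-01 9.380e+01] F [-0.5 -0.2  6.4] op 0.019 gf 69.2
slide [ 0.2 -1.5  6.9] rot 
[0.05403931 0.08566523 0.02046467]
```

play_rows(
  increments=[
    {"slide":[0,0,-10],"angular":[0,0,0],"claw":-1},
    {"slide":[0,0,-15],"angular":[0,0,0],"claw":-1},
    {"slide":[0,0,-25],"angular":[0,0,0],"claw":-1},
    {"slide":[0,0,-30],"angular":[0,0,0],"claw":-1},
    {"slide":[0,0,-30],"angular":[0,0,0],"claw":-1},
    {"slide":[0,0,-30],"angular":[0,0,0],"claw":-1},
    {"slide":[0,0,-20],"angular":[0,0,0],"claw":-1},
    {"slide":[0,0,0],"angular":[0,0,0],"claw":-1},
  ],
)

```text
time: 5.1
ee_pos: [0.6245, -0.2251, 0.2667]
tcp_rot: [179.7, 0.1, 93.8]
wrist_force: [0.9, 0.2, -2.2]
opening: 0.0187
grasp_force: 68.6
```

```bash
python3 -c "
from h import *
o,p,R=pose()
target=C+PZ*.2
plan(target,RI)
s=shot('side','s2.png')
for d in (.098,.038): print(proj('side',p+R.apply([0,0,d])))
cv2.imwrite('pics/c4.png',cv2.resize(s[130:270,310:440],None,fx=4,fy=4,interpolation=2)[:,:,::-1])"
```

```text
t 5.1 p [ 0.6245 -0.2251  0.2667] rpy [1.797e+02 1.000e-01 9.380e+01] F [ 0.9  0.2 -2.2] op 0.0187 gf 68.6
slide [469.2 -42.3 -30.9] rot [ -1.23 -24.82  -6.94]
[367.76613992 235.72098599]
[373.78134194 216.61580702]
```

View pics/c4.png

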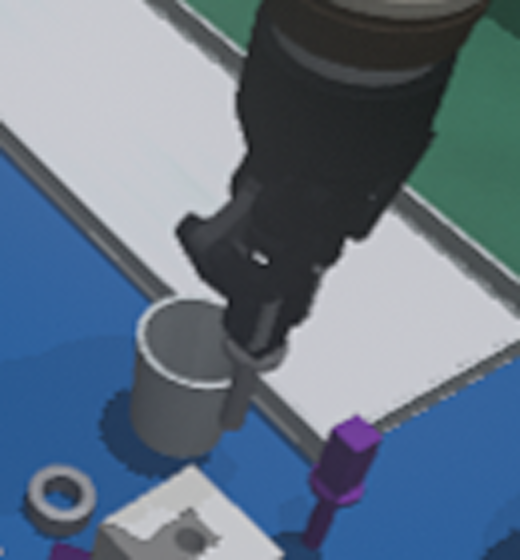

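play_rows(
  increments=[
    {"slide":[40,-5,-10],"angular":[0,0,0],"claw":-1},
    {"slide":[40,-5,-10],"angular":[0,0,0],"claw":-1},
    {"slide":[40,-5,-10],"angular":[0,0,0],"claw":-1},
    {"slide":[40,-5,0],"angular":[0,0,0],"claw":-1},
    {"slide":[40,-5,0],"angular":[0,0,0],"claw":-1},
    {"slide":[40,-5,0],"angular":[0,0,0],"claw":-1},
    {"slide":[40,-5,0],"angular":[0,0,0],"claw":-1},
    {"slide":[40,-5,0],"angular":[0,0,0],"claw":-1},
  ],
)

```text
time: 5.95
ee_pos: [0.5617, 0.0932, 0.2908]
tcp_rot: [-179.9, 0.0, 93.8]
wrist_force: [0.1, -0.0, -1.2]
opening: 0.0192
grasp_force: 68.8
```

play_rows(
  increments=[
    {"slide":[40,0,0],"angular":[0,0,0],"claw":-1},
    {"slide":[40,0,0],"angular":[0,0,0],"claw":-1},
    {"slide":[30,0,0],"angular":[0,0,0],"claw":-1},
    {"slide":[20,0,0],"angular":[0,0,0],"claw":-1},
    {"slide":[0,0,0],"angular":[0,-6,-2],"claw":-1},
    {"slide":[0,0,0],"angular":[0,-6,-2],"claw":-1},
    {"slide":[0,0,0],"angular":[0,-6,-2],"claw":-1},
    {"slide":[0,0,0],"angular":[0,-5,0],"claw":-1},
  ],
)

```text
time: 6.75
ee_pos: [0.5538, 0.2218, 0.2909]
tcp_rot: [-178.9, 23.2, 100.3]
wrist_force: [1.1, -0.5, -1.5]
opening: 0.0189
grasp_force: 68.8
```

```bash
python3 -c "
from h import *
plan(C+PZ*.2,RI)"
```

```text
t 6.75 p [0.5538 0.2218 0.2909] rpy [-178.9   23.2  100.3] F [ 1.1 -0.5 -1.5] op 0.0189 gf 68.8
slide [ 15.1   0.2 -12.3] rot [-1.36 -1.78 -0.47]
```

play_rows(
  increments=[
    {"slide":[10,0,0],"angular":[-1,-1,0],"claw":-1},
    {"slide":[7,0,20],"angular":[0,-0.5,0],"claw":-1},
    {"slide":[0,0,18],"angular":[0,0,0],"claw":-1},
    {"slide":[0,0,15],"angular":[0,0,0],"claw":-1},
    {"slide":[0,0,0],"angular":[0,0,0],"claw":-1},
    {"slide":[0,0,0],"angular":[0,0,0],"claw":-1},
  ],
)

```text
time: 7.35
ee_pos: [0.5548, 0.2153, 0.2372]
tcp_rot: [-180.0, 24.4, 100.1]
wrist_force: [0.2, 0.8, -2.3]
opening: 0.0189
grasp_force: 68.7
```

```bash
python3 -c "
from h import *
plan(C+PZ*.13,RI)
o,p,R=pose(); tip=p+R.apply([0,0,.098]); print(rel(tip))
print(proj('side',tip),proj('top',tip),[proj('side',C+PY*k).round(1) for k in(-.05,.05)])
s=shot('side','s3.png');t=shot('top','t3.png')
r=lambda im,x,y,w,h,k:cv2.resize(im[y:y+h,x:x+w],(w*k,h*k),interpolation=cv2.INTER_CUBIC)
cv2.imwrite('pics/c5.png',np.hstack([r(s,200,110,75,90,5),r(t,195,115,75,90,5)])[:,:,::-1])"
```

```text
t 7.35 p [0.5548 0.2153 0.2372] rpy [-180.    24.4  100.1] F [ 0.2  0.8 -2.3] op 0.0189 gf 68.7
slide [-2.1  1.   5.7] rot [-0.32 -0.59 -0.64]
[-3.09343223 -1.49742143 37.75326895]
[241.51973766 141.70446752] [217.1585833  170.26992144] [array([232.1, 163.6]), array([261.4, 146.2])]
```

View pics/c5.png

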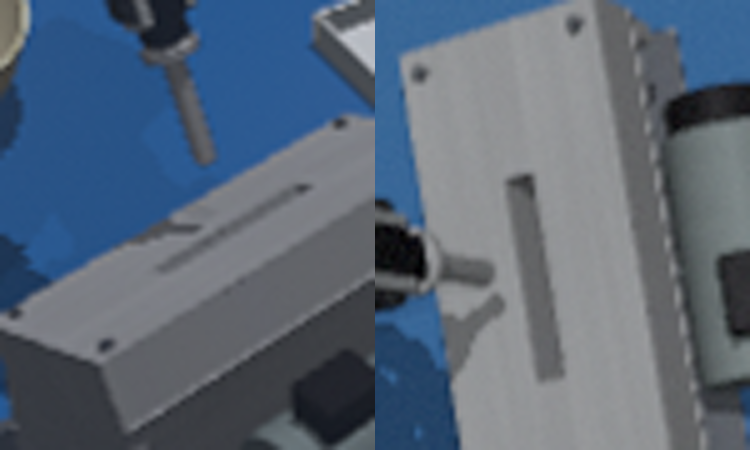

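play_rows(
  increments=[
    {"slide":[0,-10,0],"angular":[-0.3,-0.6,-0.6],"claw":-1},
    {"slide":[-1,-10,0],"angular":[0,0,0],"claw":-1},
    {"slide":[-1,-10,10],"angular":[0,0,0],"claw":-1},
    {"slide":[0,0,10],"angular":[0,0,0],"claw":-1},
    {"slide":[0,0,0],"angular":[0,0,0],"claw":-1},
    {"slide":[0,0,0],"angular":[0,0,0],"claw":-1},
  ],
)

```text
time: 8.05
ee_pos: [0.5277, 0.1997, 0.22]
tcp_rot: [180.0, 25.1, 100.8]
wrist_force: [-0.4, 0.3, -1.5]
opening: 0.0191
grasp_force: 68.8
```

```bash
cat >> h.py <<'E'
def st():
    o,p,R=pose(); F=np.c_[PX,PY,PZ].T@o["wrist_force"]
    print("t",round(o["time"],2),"tip rel",rel(p+R.apply([0,0,.098])).round(1),"Fplate",F.round(1),"rotleft",(R.inv()*RI).as_rotvec(degrees=True).round(2),"gf",round(o["grasp_force"],0))
E
python3 -c "
from h import *
st()"
```

```text
t 8.05 tip rel [  0.1 -30.5  17.9] Fplate [-0.9 -0.3 -1.3] rotleft [-0.01  0.06 -0.04] gf 69.0
```

Well aligned: x is about 0. I descend through the mouth slowly to about 25 mm deep, watching the force.

play_rows(
  increments=[
    {"slide":[0,0,5],"angular":[0,0,0],"claw":-1},
    {"slide":[0,0,5],"angular":[0,0,0],"claw":-1},
    {"slide":[0,0,5],"angular":[0,0,0],"claw":-1},
    {"slide":[0,0,3],"angular":[0,0,0],"claw":-1},
    {"slide":[0,0,2],"angular":[0,0,0],"claw":-1},
    {"slide":[0,0,2],"angular":[0,0,0],"claw":-1},
    {"slide":[0,0,2],"angular":[0,0,0],"claw":-1},
    {"slide":[0,0,0],"angular":[0,0,0],"claw":-1},
  ],
)

```text
time: 8.85
ee_pos: [0.5294, 0.1897, 0.1981]
tcp_rot: [-180.0, 25.1, 100.8]
wrist_force: [-0.3, -0.6, -2.3]
opening: 0.0189
grasp_force: 68.9
```

```bash
python3 -c "
from h import *
st()"
```

```text
t 8.85 tip rel [ -0.  -30.7  -6.3] Fplate [-0.5 -0.4 -2.3] rotleft [-0.01  0.07 -0.02] gf 69.0
```

play_rows(
  increments=[
    {"slide":[0,0,3],"angular":[0,0,0],"claw":-1},
    {"slide":[0,0,3],"angular":[0,0,0],"claw":-1},
    {"slide":[0,0,3],"angular":[0,0,0],"claw":-1},
    {"slide":[0,0,4],"angular":[0,0,0],"claw":-1},
    {"slide":[0,0,4],"angular":[0,0,0],"claw":-1},
    {"slide":[0,0,4],"angular":[0,0,0],"claw":-1},
    {"slide":[0,0,4],"angular":[0,0,0],"claw":-1},
    {"slide":[0,0,0],"angular":[0,0,0],"claw":-1},
  ],
)

```text
time: 9.65
ee_pos: [0.5313, 0.1791, 0.175]
tcp_rot: [-180.0, 25.1, 100.8]
wrist_force: [-0.6, 0.3, -1.4]
opening: 0.019
grasp_force: 68.9
```

```bash
python3 -c "
from h import *
st()"
```

```text
t 9.65 tip rel [  0.1 -30.9 -31.8] Fplate [-0.9 -0.5 -1.1] rotleft [-0.05  0.08 -0.01] gf 69.0
```

play_rows(
  increments=[
    {"slide":[0,0,3],"angular":[0,0,0],"claw":-1},
    {"slide":[0,0,3],"angular":[0,0,0],"claw":-1},
    {"slide":[0,0,2],"angular":[0,0,0],"claw":-1},
    {"slide":[0,0,1],"angular":[0,0,0],"claw":-1},
    {"slide":[0,0,1],"angular":[0,0,0],"claw":-1},
    {"slide":[0,0,1],"angular":[0,0,0],"claw":-1},
    {"slide":[0,0,0],"angular":[0,0,0],"claw":-1},
  ],
)

```text
time: 10.35
ee_pos: [0.5323, 0.1749, 0.1659]
tcp_rot: [180.0, 25.1, 100.8]
wrist_force: [-1.5, 1.4, 3.1]
opening: 0.019
grasp_force: 69.7
```

```bash
python3 -c "
from h import *
st()"
```

```text
t 10.35 tip rel [  0.  -30.6 -41.8] Fplate [-0.2 -1.2  3.5] rotleft [ 0.02  0.05 -0.02] gf 70.0
```

play_rows(
  increments=[
    {"slide":[0,1,1],"angular":[0,0,0],"claw":-1},
    {"slide":[0,1,0],"angular":[0,0,0],"claw":-1},
    {"slide":[0,1,0],"angular":[0,0,0],"claw":-1},
    {"slide":[0,1,0],"angular":[0,0,0],"claw":-1},
    {"slide":[0,1,0],"angular":[0,0,0],"claw":-1},
    {"slide":[0,1,0],"angular":[0,0,0],"claw":-1},
    {"slide":[0,1,0],"angular":[0,0,0],"claw":-1},
  ],
)

```text
time: 11.05
ee_pos: [0.5393, 0.1757, 0.1647]
tcp_rot: [180.0, 25.1, 100.8]
wrist_force: [-3.5, 1.9, 4.6]
opening: 0.0191
grasp_force: 69.8
```

```bash
python3 -c "
from h import *
st()"
```

```text
t 11.05 tip rel [  0.  -23.5 -43.1] Fplate [-0.4 -3.1  5.2] rotleft [-0.    0.06 -0.02] gf 70.0
```

play_rows(
  increments=[
    {"slide":[0,1,0],"angular":[0,0,0],"claw":-1},
    {"slide":[0,1,0],"angular":[0,0,0],"claw":-1},
    {"slide":[0,1,0],"angular":[0,0,0],"claw":-1},
    {"slide":[0,1,0],"angular":[0,0,0],"claw":-1},
    {"slide":[0,1,0],"angular":[0,0,0],"claw":-1},
    {"slide":[0,1,0],"angular":[0,0,0],"claw":-1},
    {"slide":[0,1,0],"angular":[0,0,0],"claw":-1},
  ],
)

```text
time: 11.75
ee_pos: [0.5462, 0.177, 0.1647]
tcp_rot: [180.0, 25.1, 100.8]
wrist_force: [-3.7, 2.2, 3.8]
opening: 0.0189
grasp_force: 69.8
```

```bash
python3 -c "
from h import *
st()"
```

```text
t 11.75 tip rel [  0.1 -16.5 -43.1] Fplate [-1.  -3.2  4.6] rotleft [-0.01  0.07 -0.02] gf 70.0
```

play_rows(
  increments=[
    {"slide":[0,1,0],"angular":[0,0,0],"claw":-1},
    {"slide":[0,1,0],"angular":[0,0,0],"claw":-1},
    {"slide":[0,1,0],"angular":[0,0,0],"claw":-1},
    {"slide":[0,1,0],"angular":[0,0,0],"claw":-1},
    {"slide":[0,1,0],"angular":[0,0,0],"claw":-1},
    {"slide":[0,1,0],"angular":[0,0,0],"claw":-1},
    {"slide":[0,1,0],"angular":[0,0,0],"claw":-1},
  ],
)

```text
time: 12.45
ee_pos: [0.5531, 0.1783, 0.1647]
tcp_rot: [-180.0, 25.1, 100.8]
wrist_force: [-4.9, 2.5, 4.5]
opening: 0.0189
grasp_force: 69.8
```

```bash
python3 -c "
from h import *
st()"
```

```text
t 12.45 tip rel [  0.   -9.6 -43.2] Fplate [-1.2 -4.4  5.5] rotleft [-0.01  0.07 -0.02] gf 70.0
```

play_rows(
  increments=[
    {"slide":[0,1,0],"angular":[0,0,0],"claw":-1},
    {"slide":[0,1,0],"angular":[0,0,0],"claw":-1},
    {"slide":[0,1,0],"angular":[0,0,0],"claw":-1},
    {"slide":[0,1,0],"angular":[0,0,0],"claw":-1},
    {"slide":[0,1,0],"angular":[0,0,0],"claw":-1},
    {"slide":[0,1,0],"angular":[0,0,0],"claw":-1},
    {"slide":[0,1,0],"angular":[0,0,0],"claw":-1},
  ],
)

```text
time: 13.15
ee_pos: [0.56, 0.1796, 0.1645]
tcp_rot: [-180.0, 25.1, 100.8]
wrist_force: [-0.1, 1.7, -0.7]
opening: 0.019
grasp_force: 69.0
```

```bash
python3 -c "
from h import *
st()"
```

```text
t 13.15 tip rel [  0.   -2.6 -43.4] Fplate [-1.8  0.2  0.1] rotleft [-0.02  0.07 -0.01] gf 69.0
```

The force fell to about zero, so the tip is coming into the notch at y of about -3. I creep on while pressing lightly.

play_rows(
  increments=[
    {"slide":[0,1,0],"angular":[0,0,0],"claw":-1},
    {"slide":[0,1,0],"angular":[0,0,0],"claw":-1},
    {"slide":[0,0,1],"angular":[0,0,0],"claw":-1},
    {"slide":[0,0,1],"angular":[0,0,0],"claw":-1},
    {"slide":[0,0,0],"angular":[0,0,0],"claw":-1},
  ],
)

```text
time: 13.65
ee_pos: [0.5618, 0.1791, 0.1627]
tcp_rot: [-180.0, 25.1, 100.8]
wrist_force: [-1.0, -1.0, -1.4]
opening: 0.0188
grasp_force: 69.1
```

```bash
python3 -c "
from h import *
st()"
```

```text
t 13.65 tip rel [  0.   -0.8 -45.4] Fplate [ 0.2 -1.2 -1.6] rotleft [-0.03  0.07 -0.01] gf 69.0
```

Moving freely at -45.4. I push on in small steps.

play_rows(
  increments=[
    {"slide":[0,0,1],"angular":[0,0,0],"claw":-1},
    {"slide":[0,0,1],"angular":[0,0,0],"claw":-1},
    {"slide":[0,0,1],"angular":[0,0,0],"claw":-1},
    {"slide":[0,0,1],"angular":[0,0,0],"claw":-1},
    {"slide":[0,0,0],"angular":[0,0,0],"claw":-1},
  ],
)

```text
time: 14.15
ee_pos: [0.5622, 0.1774, 0.1591]
tcp_rot: [-180.0, 25.1, 100.8]
wrist_force: [-2.0, 0.3, -1.6]
opening: 0.0191
grasp_force: 69.1
```

```bash
python3 -c "
from h import *
st()"
```

```text
t 14.15 tip rel [  0.1  -0.8 -49.3] Fplate [-1.3 -2.  -1.2] rotleft [-0.03  0.07 -0.01] gf 69.0
```

play_rows(
  increments=[
    {"slide":[0,-0.3,1.5],"angular":[0,0,0],"claw":-1},
    {"slide":[0,0,1.5],"angular":[0,0,0],"claw":-1},
    {"slide":[0,0,1.5],"angular":[0,0,0],"claw":-1},
    {"slide":[0,0,1.5],"angular":[0,0,0],"claw":-1},
    {"slide":[0,0,1],"angular":[0,0,0],"claw":-1},
    {"slide":[0,0,0],"angular":[0,0,0],"claw":-1},
  ],
)

```text
time: 14.75
ee_pos: [0.5626, 0.1744, 0.1527]
tcp_rot: [-180.0, 25.1, 100.8]
wrist_force: [-1.5, 0.1, -2.6]
opening: 0.0189
grasp_force: 69.0
```

```bash
python3 -c "
from h import *
st()"
```

```text
t 14.75 tip rel [  0.1  -0.9 -56.4] Fplate [-1.4 -1.4 -2.2] rotleft [-0.01  0.07 -0.02] gf 69.0
```

play_rows(
  increments=[
    {"slide":[0,0,1],"angular":[0,0,0],"claw":-1},
    {"slide":[0,0,1],"angular":[0,0,0],"claw":-1},
    {"slide":[0,0,1],"angular":[0,0,0],"claw":-1},
    {"slide":[0,0,1],"angular":[0,0,0],"claw":-1},
    {"slide":[0,0,0.5],"angular":[0,0,0],"claw":-1},
    {"slide":[0,0,0],"angular":[0,0,0],"claw":-1},
  ],
)

```text
time: 15.35
ee_pos: [0.5629, 0.1731, 0.1498]
tcp_rot: [179.9, 25.0, 100.8]
wrist_force: [-5.8, 1.9, 6.0]
opening: 0.0189
grasp_force: 70.2
```

```bash
python3 -c "
from h import *
st()"
```

```text
t 15.35 tip rel [ -0.   -0.8 -59.6] Fplate [-0.1 -5.3  6.6] rotleft [ 0.06  0.02 -0.02] gf 70.0
```

Collar contact at -59.6 mm with 6.6 N. I relieve the side load, soften the grip and open.

play_rows(
  increments=[
    {"slide":[0,-0.7,0.5],"angular":[0,0,0],"claw":-1},
    {"slide":[0,0,0],"angular":[0,0,0],"claw":-1},
    {"slide":[0,0,0],"angular":[0,0,0],"claw":-1},
  ],
  squeeze=20,
)

```text
time: 15.65
ee_pos: [0.5628, 0.1731, 0.1498]
tcp_rot: [179.8, 25.0, 100.7]
wrist_force: [-3.3, 5.2, 7.9]
opening: 0.0191
grasp_force: 70.4
```

play_rows(
  increments=[
    {"slide":[0,0,0],"angular":[0,0,0],"claw":-0.3},
    {"slide":[0,0,0],"angular":[0,0,0],"claw":0},
    {"slide":[0,0,0],"angular":[0,0,0],"claw":0.2},
    {"slide":[0,0,0],"angular":[0,0,0],"claw":0.2},
    {"slide":[0,0,-10],"angular":[0,0,0],"claw":0.2},
    {"slide":[0,0,-20],"angular":[0,0,0],"claw":0.2},
    {"slide":[0,0,-30],"angular":[0,0,0],"claw":0.2},
    {"slide":[0,0,-40],"angular":[0,0,0],"claw":0.2},
  ],
)

```text
time: 16.45
ee_pos: [0.5538, 0.2139, 0.2395]
tcp_rot: [-179.9, 25.1, 100.8]
wrist_force: [1.3, 0.2, 0.8]
opening: 0.0512
grasp_force: 0.0
```

play_rows(
  increments=[
    {"slide":[0,0,-40],"angular":[0,0,0],"claw":0.2},
    {"slide":[30,0,-40],"angular":[0,0,0],"claw":0.2},
    {"slide":[40,0,0],"angular":[0,0,0],"claw":0.2},
    {"slide":[0,0,0],"angular":[0,0,0],"claw":0.2},
  ],
)

```text
time: 16.85
ee_pos: [0.5352, 0.3137, 0.2799]
tcp_rot: [-179.9, 25.0, 101.0]
wrist_force: [0.1, -0.7, -0.3]
opening: 0.0511
grasp_force: 0.0
```

```bash
python3 -c "
from h import *
st()
s=shot('side','s4.png');t=shot('top','t4.png')
q=C-.0015*PY
for z in(0,.006,.051): print(z,proj('side',q+PZ*z).round(1),proj('top',q+PZ*z).round(1))
r=lambda im,x,y,w,h,k:cv2.resize(im[y:y+h,x:x+w],(w*k,h*k),interpolation=cv2.INTER_CUBIC)
cv2.imwrite('pics/c6.png',np.hstack([r(s,200,110,75,90,5),r(t,195,115,75,90,5)])[:,:,::-1])"
```

```text
t 16.85 tip rel [-74.9  -1.7 118.9] Fplate [ 0.6 -0.  -0.6] rotleft [0.01 0.05 0.2 ] gf 0.0
0 [246.6 155. ] [226.5 171.1]
0.006 [245.9 152.9] [225.2 170.9]
0.051 [240.6 137.1] [215.3 169.6]
```

View pics/c6.png

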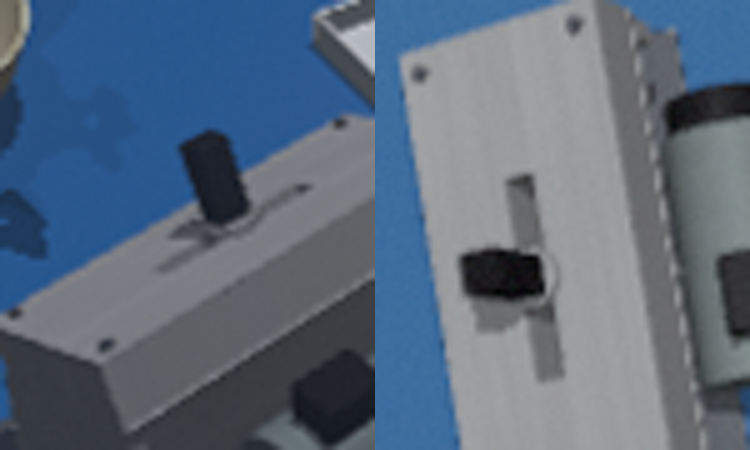

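The pin stands square in the slot with its collar on the plate. A quick check of the handle's extent settles the seating height.

```bash
python3 -c "
from h import *
import itertools
for n,f,x0,y0,w,h in(('side','s4.png',230,130,30,28),('top','t4.png',208,160,18,18)):
    im=cv2.imread('pics/'+f)[y0:y0+h,x0:x0+w].max(2); m=im<70
    ys,xs=np.nonzero(m); print(n,'seen x',xs.min()+x0,xs.max()+x0,'y',ys.min()+y0,ys.max()+y0,'centroid',xs.mean()+x0,ys.mean()+y0)
    for d in(0,.004):
        q=C-.0015*PY; P=np.array([proj(n,q+PX*a*.01+PY*b*.01+PZ*(z+d)) for a,b,z in itertools.product((-1,1),(-1,1),(.006,.051))])
        hl=cv2.convexHull(P.astype(np.float32)); M=cv2.moments(hl); print(d,P.min(0).round(1),P.max(0).round(1),M['m10']/M['m00'],M['m01']/M['m00'])
"
```

```text
side seen x 236 249 y 136 157 centroid 242.65454545454546 145.3272727272727
0 [235.4 135. ] [251.1 155.2] 243.30643623022402 145.03764510224605
0.004 [234.9 133.6] [250.7 153.8] 242.83253692041362 143.6346445008667
top seen x 212 225 y 165 174 centroid 218.9918699186992 169.4878048780488
0 [210.9 164.3] [229.5 176. ] 220.15849925624343 170.2008729271481
0.004 [209.9 164.1] [228.7 175.9] 219.2681629141789 170.07619033149027
```

```bash
python3 -c "
from h import *
print(bot.job_done())"
```

```text
the job is handed in; nothing more can be done
None
```

I found the notch by sweeping the pin's tip along the bar (about 1 mm from the slot's middle), pushed the pin fully home, released it and handed in the job at about 17 s; the final side-camera check fits the collar lying flat on the guard, but no verdict came back.

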